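Clamp the yellow lamp socket with the turnbuckle

ROBOT

A 6-joint arm with a two-finger parallel gripper is mounted at the origin on the work surface. World frame = base frame: x ahead of the robot, y to its left, z up, the work surface at z = 0. Lengths are in m, angles in rad, forces in N, time in s.
With the tool pointing down it reaches from about 0.25 to 0.775 m from the base axis. Payload 4 kg.
Tool frame: the origin (TCP) lies at the very end of the fingers, on their centre line; the grasp point (between the pads) lies 19 mm behind it; y points along the fingers, x is the direction in which the jaws open and shut, and the axes are right-handed (so a half turn about y gives the same grasp; the last joint's range is limited). The gripper opens to 94 mm and grips with 3 to 60 N. Pads are 16 mm wide; open, the fingers measure 119 mm over their backs; the gripper's body (75 mm by 177 mm) begins 78 mm behind the grasp point.
Start: joints at [-1.391, 0.087, 1.371, -0, 1.684, -0.103], TCP at [0.153, -0.528, 0.206] pointing down, gripper open.
Joint ranges: [-3.1, 3.1], [-0.76, 2.03], [0.27, 2.55], [-1.08, 4.22], [0.17, 2.65], [-2.57, 2.57]. Speed limits (rad/s): [2.79, 2.79, 3.14, 3.14, 3.14, 3.14].

INTERFACE

Orientations are given as [roll, pitch, yaw] about the fixed x, y, z axes, in that order (R = Rz(yaw) Ry(pitch) Rx(roll)).
In Python, from bench import robot, snapshot, workorder gives the robot as it stands.
- The arm moves only by the tool play_rows, never from a script. Its argument "steps" is a list of rows, each an object of numbers: "x", "y", "z": the shift along the world's x, y, z in m; "rx", "ry", "rz": the turn, a rotation vector about the world's x, y, z in rad; "hand": the finger opening in m, from 0 to 0.094. A call has 1 to 8 rows; each row shifts and turns the commanded pose from where the row before left it; what a row does not reach is not made up. A row lasts 1/8 s, in which the tool goes at most 62.5 mm and 10.7 degrees, less where a joint would pass 70% of its speed; a pose out of reach is approached as far as the arm can. A call is refused whole if a number of a shift passes 0.0625 or a number of a turn 0.188, either way. A call with a gripper value outside its range is refused whole. The fingers move at their own pace and stop on an object; the grip force is fixed at half the most. Time passes only in rows, so rows that do not move let the fingers close. It gives the time, the measured TCP pose, the force and the opening at its end, in the units of the state.
- robot.get_obs(): the state, without advancing time (a new reading comes with each control period).
- snapshot(name): name is "scene" or "top" or "wrist"; returns a dict with "color" (420x560x3 uint8, red, green, blue), "range_z" (420x560 float32, m along the optical axis (not along the pixel's ray), 0 where there is no reading), "fov_y" (degrees; the focal length in pixels is half the picture's height over the tangent of half this angle, whatever the lens; pixels are square), "cx", "cy" (the principal point, pixels), "T" (4x4, takes a point from camera to world coordinates). Camera axes: x right, y down, z forward; pixel columns grow to the right and rows downward; lengths in m; the calibration is good to about 2 mm. A picture is of the moment at which its call begins.
- workorder.close_job(): hands the job in, once; it reports no verdict.
The state is a dict: "time": time; "joint_positions": joint angles; "qvel": joint speeds; "joint_torque": joint torques, N m; "tool_pos": TCP position; "ee_rot": TCP orientation; "wrist_force": force on the tool from outside, world axes, zero at the start; "wrist_torque": the same for the moment, N m; "width": finger opening in m.
Only numpy, scipy, OpenCV 4.12 (cv2) and the standard library are available. Lean on these libraries where they do the work, as an engineer would, in place of code of your own. Each camera call takes 0.05 s, during which the arm holds its last target.

TASK

Stand the yellow printed lamp socket upright on the round white mark between the two open jaws of the turnbuckle clamp and let go of it. Then swing the red-knobbed bar of the brass turnbuckle sleeve over towards the socket until it stops, so that both jaws draw in and hold the socket, and leave it so.

Things in the scene. Friction and masses are not known exactly. Their poses are not given: they have to be found in the camera images.
- socket_center (a point): Centre of the yellow printed lamp socket: a plain upright cylinder, 46 mm diameter, 60 mm high, about 80 g, with a dark round mark on top, standing loose on the table. The point is 30 mm above its underside; z is its axis. A white and a black socket of the same size stand near it and are not wanted.
- clamp_seat (a point): Centre of the round white seat mark (50 mm) on the clamp's black base plate, at plate-top height, 12 mm above the table; the plate is fixed. Axes: z up, x along the jaws' motion (one on each side), y towards the turnbuckle. Orange jaw pads: 44 mm wide in y, tops 34 mm above the plate, 32 mm from this point at sleeve 0, 23 mm at the stop. Beside the seat the plate is bare for 90 mm in +y, 50 mm in -y.
- bar_knob (a point): Centre of the red ball knob, 24 mm diameter, on the end of the 10 mm steel bar that stands out of the middle of the brass sleeve (radius 17 mm). It is 70 mm from the turnbuckle's axis, which runs along the clamp's x, 115 mm from the seat in +y and 43 mm above the plate; the knob swings in the clamp's y-z plane through x = 0. End posts 75 mm tall stand at x = -100 and +100 mm.
- sleeve (a joint): Turn of the sleeve, 0 to 1.5 rad (hard stop). At 0 the bar leans 0.45 rad from upright, away from the seat (clamp +y); at 0.45 it is upright; at 1.5 it leans 1.05 rad towards the seat. Steep left and right threads draw each jaw in by 6 mm per rad. Light friction (about 0.1 N m, 1 to 4 N at the bar); it stays where it is left. A push that also bears down on the knob can jam it.
There are look-alikes about, which are no part of the job. What is meant by the part that bears socket_center is not orange, and is the smaller of those in its own colour.

How it is judged:
By the outcome, as a careful person would: the job done as asked, in the order asked, and still so for the second after the job is handed in, with the robot touching nothing.
It also fails if it takes over 51 s, if anything falls off the work surface, if the arm or the gripper's body presses on something with over 40 N, if the wrist force passes 120 N, or if a joint passes its speed limit or range.

## Working session

There is one attempt and no reset: what is moved stays moved. The work goes in short steps, Python scripts to look and compute and a tool call to move; the robot and the scene stay as the last step left them, time stands still between calls to the robot, and variables do not carry over. Pictures are saved under pics/ and viewed, and the job is handed in when it is done.

Besides the shell and the picture viewer there is one more tool, called by a JSON object that holds its "method" and its "body", one argument or row to a line. play_rows: Moves the arm, as the interface text tells. Its arguments: {"type":"object","properties":{"steps":{"type":"array"}},"required":["steps"]}

```bash
ls; mkdir -p pics
cat > h.py <<'E'
import numpy as np, cv2
from bench import robot, snapshot, workorder
def snap(n,save=None):
    s=snapshot(n)
    if save: cv2.imwrite('pics/'+save,cv2.cvtColor(s['color'],cv2.COLOR_RGB2BGR))
    return s
def pts(s):
    h,w=s['range_z'].shape; f=h/2/np.tan(np.radians(s['fov_y'])/2)
    v,u=np.mgrid[:h,:w]; z=s['range_z']
    P=np.stack([(u-s['cx'])/f*z,(v-s['cy'])/f*z,z],-1)
    return P@s['T'][:3,:3].T+s['T'][:3,3]
def ray(s,u,v,zp):
    h=s['color'].shape[0]; f=h/2/np.tan(np.radians(s['fov_y'])/2)
    d=s['T'][:3,:3]@np.array([(u-s['cx'])/f,(v-s['cy'])/f,1.]); o=s['T'][:3,3]
    return o+d*(zp-o[2])/d[2]
E
python3 - <<'E'
from h import *
for n in ('scene','top','wrist'):
    s=snap(n,n+'0.png'); print(n,s['fov_y'],s['cx'],s['cy'],s['T'].round(3).tolist())
print(robot.get_obs())
E
```

```text
pics
scene 45.747357044812055 267.91686761500836 213.2976190020896 [[-0.11, 0.752, -0.65, 1.162], [0.994, 0.08, -0.075, 0.031], [-0.005, -0.655, -0.756, 0.834], [0.0, 0.0, 0.0, 1.0]]
top 47.47877655613836 272.33737388332105 213.52469541626354 [[0.007, -0.988, 0.156, 0.379], [-1.0, -0.01, -0.018, -0.029], [0.019, -0.156, -0.988, 1.141], [0.0, 0.0, 0.0, 1.0]]
wrist 58.54930373859186 275.77944859552775 209.44677610072785 [[0.278, -0.925, -0.261, 0.229], [-0.961, -0.268, -0.074, -0.506], [-0.002, 0.271, -0.963, 0.385], [0.0, 0.0, 0.0, 1.0]]
{'time': 0.15, 'joint_positions': array([-1.39113581e+00,  8.78118135e-02,  1.37187441e+00, -9.21569514e-06,
        1.68359024e+00, -1.03115297e-01]), 'qvel': array([-1.04828685e-03, -4.48164128e-03, -5.17493746e-03,  3.52056161e-05,
        8.90159512e-04,  1.81956948e-04]), 'joint_torque': array([ 1.89355247e-03, -3.40643156e+01, -3.02792609e+01,  7.17574102e-02,
        3.05446365e-02, -1.15643361e-04]), 'tool_pos': array([ 0.15337338, -0.5277577 ,  0.2045751 ]), 'ee_rot': array([-1.57063212,  0.00167581, -1.2880214 ]), 'wrist_force': array([-0.09133871, -0.37254399, -0.03246491]), 'wrist_torque': array([-0.00583921,  0.00185768, -0.01847038]), 'width': 0.09398456170611168}
```

View pics/scene0.png

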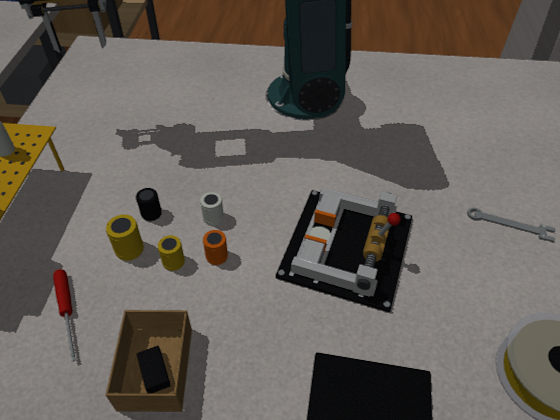

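View pics/top0.png

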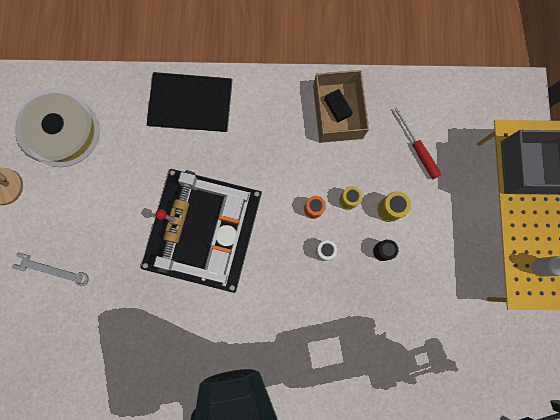

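View pics/wrist0.png

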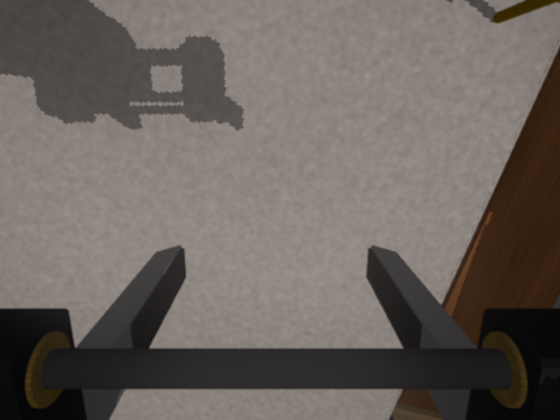

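In the top view, the things that could be taken for the socket are:
- small yellow at (350,197)
- large yellow at (395,207)
- orange at (315,207)
- white at (327,250)
- black at (386,250)

I choose the small yellow one, since the wanted socket is the smaller of its colour. The clamp seat is at (226,236), the red knob at (161,214), and the pads are at (229,221) and (221,250).

Run:
```python
from h import *
out=[]
for n in ('top','scene'):
    s=snap(n); P=pts(s); hsv=cv2.cvtColor(s['color'],cv2.COLOR_RGB2HSV); H,S,V=cv2.split(hsv)
    masks={'yellow':((H>22)&(H<33)&(S>140)&(V>60)),'orange':((H>5)&(H<15)&(S>170)&(V>100)),'red':(((H<4)|(H>175))&(S>150)&(V>80)),'brass':((H>=15)&(H<22)&(S>130)&(V>90)),'white':((S<30)&(V>200))}
    for k,m in masks.items():
        c,l,st,ce=cv2.connectedComponentsWithStats(m.astype(np.uint8))
        for i in range(1,c):
            if st[i,4]<25: continue
            q=P[(l==i)&(s['range_z']>0)]
            print(n,k,ce[i].round(1),st[i,4],'med',np.median(q,0).round(3),'min',np.percentile(q,2,axis=0).round(3),'max',np.percentile(q,98,axis=0).round(3))
    if n=='top':
        cv2.imwrite('pics/crop1.png',cv2.cvtColor(cv2.resize(s['color'][140:300,130:420],None,fx=2.7,fy=2.7,interpolation=cv2.INTER_CUBIC),cv2.COLOR_RGB2BGR))
    else:
        cv2.imwrite('pics/crop2.png',cv2.cvtColor(cv2.resize(s['color'][170:320,100:430],None,fx=2.4,fy=2.4,interpolation=cv2.INTER_CUBIC),cv2.COLOR_RGB2BGR))
```

```text
top yellow [ 81.  147.4] 175 med [0.71  0.41  0.017] min [0.682 0.391 0.007] max [0.77  0.461 0.029]
top yellow [349.3 198.7] 245 med [ 0.586 -0.225  0.06 ] min [ 0.571 -0.253  0.01 ] max [ 0.614 -0.21   0.065]
top yellow [391.8 207.4] 485 med [ 0.564 -0.317  0.077] min [ 0.543 -0.357  0.011] max [ 0.598 -0.302  0.083]
top orange [314.8 206.1] 165 med [ 0.566 -0.146  0.061] min [ 0.549 -0.167  0.043] max [ 0.592 -0.126  0.065]
top orange [228.9 219. ] 68 med [0.538 0.051 0.047] min [0.532 0.031 0.042] max [0.546 0.072 0.052]
top orange [221.1 248.5] 71 med [0.469 0.068 0.047] min [0.462 0.048 0.043] max [0.477 0.089 0.05 ]
top red [427.1 159.4] 352 med [ 0.692 -0.424  0.025] min [ 0.652 -0.45   0.018] max [ 0.736 -0.398  0.03 ]
top red [160.7 213.9] 90 med [0.536 0.19  0.131] min [0.526 0.182 0.124] max [0.547 0.201 0.135]
top brass [527.6 232. ] 6605 med [ 0.497 -0.599  0.121] min [ 0.345 -0.672  0.118] max [ 0.755 -0.547  0.125]
top brass [176.4 220.9] 462 med [0.529 0.168 0.068] min [0.486 0.147 0.052] max [0.576 0.192 0.075]
top white [227.5 228.2] 43 med [0.522 0.057 0.014] min 
[... 612 characters left out ...]
 [0.471 0.071 0.045] min [0.463 0.052 0.042] max [0.479 0.092 0.049]
scene orange [213.7 239. ] 177 med [ 0.576 -0.146  0.059] min [ 0.55  -0.165  0.056] max [ 0.593 -0.125  0.062]
scene orange [315.2 238.4] 67 med [0.54  0.054 0.045] min [0.533 0.034 0.042] max [0.546 0.074 0.047]
scene red [393.  217.1] 80 med [0.542 0.192 0.13 ] min [0.532 0.184 0.124] max [0.548 0.202 0.134]
scene red [ 60.3 289.8] 420 med [ 0.698 -0.423  0.023] min [ 0.656 -0.449  0.019] max [ 0.74  -0.398  0.026]
scene brass [374.4 234.8] 315 med [0.538 0.167 0.068] min [0.488 0.15  0.053] max [0.577 0.19  0.073]
scene brass [166. 311.] 39 med [ 0.746 -0.198  0.069] min [ 0.743 -0.228  0.067] max [ 0.75  -0.165  0.072]
```

View pics/crop1.png

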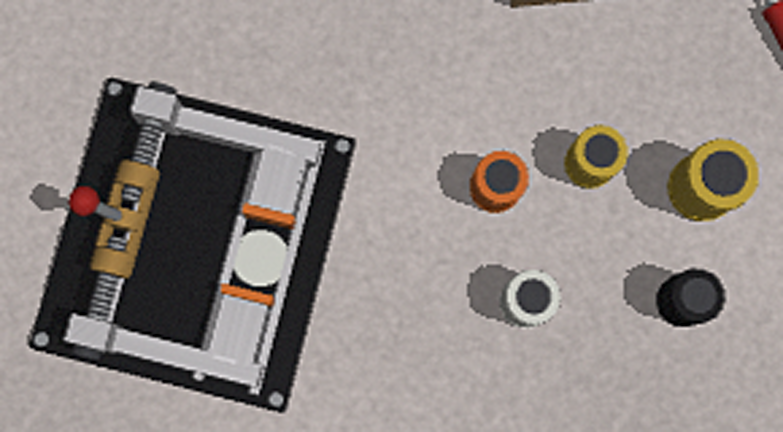

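View pics/crop2.png

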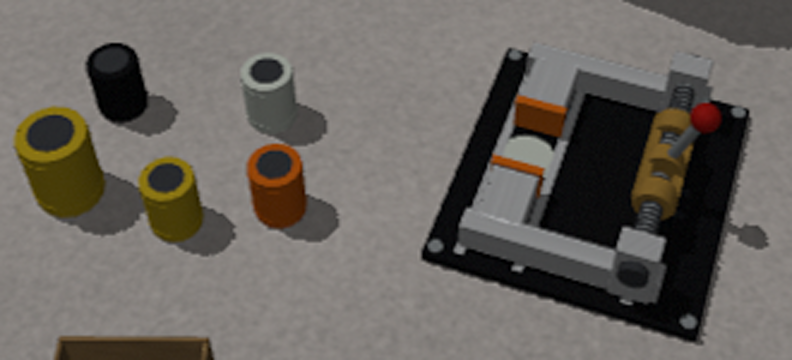

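Run:
```python
from h import *
# fit top circles by depth height; combine the two views
C={}
for n in ('top','scene'):
    s=snap(n); P=pts(s); hsv=cv2.cvtColor(s['color'],cv2.COLOR_RGB2HSV)
    def circ(c,r,zlo,zhi):
        m=(np.hypot(P[...,0]-c[0],P[...,1]-c[1])<r)&(P[...,2]>zlo)&(P[...,2]<zhi)
        q=P[m][:,:2].astype(np.float32); return cv2.minEnclosingCircle(q), q.mean(0),(q.min(0)+q.max(0))/2,P[m][:,2].mean()
    for nm,c in (('small yellow',(.592,-.231)),('black',(.47,-.3)),('big',(.57,-.33)),('orange',(.571,-.146)),('white',(.468,-.173))):
        z=.05 if nm!='big' else .07
        print(n,nm,circ(c,.036 if z<.06 else .045,z,z+.02))
    for k,m in (('seat',None),):
        m=(np.hypot(P[...,0]-.504,P[...,1]-.06)<.028)&(hsv[...,2]>190)&(hsv[...,1]<60)
        print(n,'white seat',P[m].mean(0),P[m].min(0),P[m].max(0))
    # orange pads at same height
    H,S,V=cv2.split(hsv)
    m=((H>3)&(H<17)&(S>150)&(V>90)&(P[...,1]>0)&(P[...,1]<.12)&(P[...,2]>.04)).astype(np.uint8)
    c,l,st,ce=cv2.connectedComponentsWithStats(m)
    for i in range(1,c):
        if st[i,4]>20:
            q=P[l==i][:,:2].astype(np.float32); print(n,'pad',cv2.minAreaRect(q))
    m=((H<4)|(H>175))&(S>130)&(V>60)&(P[...,2]>.1)
    v,u=np.nonzero(m); print(n,'knob px',cv2.minEnclosingCircle(np.c_[u,v].astype(np.float32)),ray(s,(u.min()+u.max())/2,(v.min()+v.max())/2,.118))
```

```text
top small yellow (((0.5938315391540527, -0.23290607333183289), 0.02327687293291092), array([ 0.5928382, -0.2321181], dtype=float32), array([ 0.593704  , -0.23258506], dtype=float32), np.float64(0.060987124558099494))
top black (((0.47028833627700806, -0.31269803643226624), 0.02329413779079914), array([ 0.46991664, -0.31148458], dtype=float32), array([ 0.4698537 , -0.31269804], dtype=float32), np.float64(0.06079540051170166))
top big (((0.5717247128486633, -0.3320522904396057), 0.03083471767604351), array([ 0.57123446, -0.33108506], dtype=float32), array([ 0.572368  , -0.33209127], dtype=float32), np.float64(0.07966722730314267))
top orange (((0.5703809261322021, -0.14760364592075348), 0.023208172991871834), array([ 0.56973606, -0.1472838 ], dtype=float32), array([ 0.5702051 , -0.14772777], dtype=float32), np.float64(0.06080204480131613))
top white (((0.4684000015258789, -0.17297375202178955), 0.02331615798175335), array([ 0.46830925, -0.17275274], dtype=float32), array([ 0.4687216 , -0.17351498], dtype=float32), np.float64(0.06101099251605799))
top white seat [0.50436255 0.05986109 0
[... 962 characters left out ...]
 array([ 0.57487905, -0.33062905], dtype=float32), np.float64(0.07728854279843062))
scene orange (((0.5728541016578674, -0.14576470851898193), 0.023995622992515564), array([ 0.5758528 , -0.14528286], dtype=float32), array([ 0.5734608 , -0.14606224], dtype=float32), np.float64(0.05824232497561292))
scene white (((0.4718112647533417, -0.17116236686706543), 0.024803439155220985), array([ 0.47399506, -0.17084882], dtype=float32), array([ 0.47180223, -0.17189108], dtype=float32), np.float64(0.05825410091601976))<stdin>:14: RuntimeWarning: Mean of empty slice.
  ret = um.true_divide(
Traceback (most recent call last):
ValueError: zero-size array to reduction operation minimum which has no identity
```

The crop confirms the choice: the small yellow socket stands at about (0.595, -0.232) and is visibly smaller than the other yellow one. The seat is at about (0.5045, 0.060) with a clamp yaw of about -13.5°. I'll move with the fingers opening along the clamp's y.

{"method": "play_rows", "body": {
  "steps": [
    {"x": 0.048, "y": 0.032, "rz": -0.065, "hand": 0.074},
    {"x": 0.048, "y": 0.032, "rz": -0.065, "hand": 0.074},
    {"x": 0.048, "y": 0.032, "rz": -0.065, "hand": 0.074},
    {"x": 0.048, "y": 0.032, "rz": -0.065, "hand": 0.074},
    {"x": 0.048, "y": 0.032, "rz": -0.065, "hand": 0.074},
    {"x": 0.048, "y": 0.032, "rz": -0.065, "hand": 0.074},
    {"x": 0.048, "y": 0.032, "rz": -0.065, "hand": 0.074},
    {"x": 0.048, "y": 0.032, "rz": -0.065, "hand": 0.074}
  ]
}}

```text
schema error: expected keys x, y, z, rx, ry, rz, hand
```

{"method": "play_rows", "body": {
  "steps": [
    {"x": 0.029, "y": 0.02},
    {"x": 0.029, "y": 0.02},
    {"z": -0.03},
    {"z": -0.03},
    {},
    {}
  ]
}}

```text
schema error: expected keys x, y, z, rx, ry, rz, hand
```

Run:
```python
from h import *
s=snap('wrist','w1.png'); o=robot.get_obs(); print(o['time'],o['tool_pos'],o['ee_rot'],o['width'],o['wrist_force'])
P=pts(s); hsv=cv2.cvtColor(s['color'],cv2.COLOR_RGB2HSV)
m=(np.hypot(P[...,0]-.594,P[...,1]+.232)<.036)&(P[...,2]>.05)&(P[...,2]<.07)
q=P[m][:,:2].astype(np.float32); print(cv2.minEnclosingCircle(q),(q.min(0)+q.max(0))/2,P[m][:,2].mean())
```

```text
0.4 [ 0.15346153 -0.52809412  0.20536106] [-1.57075929e+00  2.15100348e-04 -1.28800651e+00] 0.0941186099989018 [0.64652246 0.01180181 0.36963778]Traceback (most recent call last):
  File "<stdin>", line 5, in <module>
    return umr_minimum(a, axis, None, out, keepdims, initial, where)
ValueError: zero-size array to reduction operation minimum which has no identity
```

All keys are required in every row.

{"method": "play_rows", "body": {
  "steps": [
    {"x": 0.048, "y": 0.032, "z": 0, "rx": 0, "ry": 0, "rz": -0.065, "hand": 0.074},
    {"x": 0.048, "y": 0.032, "z": 0, "rx": 0, "ry": 0, "rz": -0.065, "hand": 0.074},
    {"x": 0.048, "y": 0.032, "z": 0, "rx": 0, "ry": 0, "rz": -0.065, "hand": 0.074},
    {"x": 0.048, "y": 0.032, "z": 0, "rx": 0, "ry": 0, "rz": -0.065, "hand": 0.074},
    {"x": 0.048, "y": 0.032, "z": 0, "rx": 0, "ry": 0, "rz": -0.065, "hand": 0.074},
    {"x": 0.048, "y": 0.032, "z": 0, "rx": 0, "ry": 0, "rz": -0.065, "hand": 0.074},
    {"x": 0.048, "y": 0.032, "z": 0, "rx": 0, "ry": 0, "rz": -0.065, "hand": 0.074},
    {"x": 0.048, "y": 0.032, "z": 0, "rx": 0, "ry": 0, "rz": -0.065, "hand": 0.074}
  ]
}}

```text
time: 1.4
tool_pos: [0.5389, -0.271, 0.2057]
ee_rot: [-1.57, -0.001, -1.81]
wrist_force: [0.1, -0.6, -0.1]
width: 0.0741
```

{"method": "play_rows", "body": {
  "steps": [
    {"x": 0.029, "y": 0.02, "z": 0, "rx": 0, "ry": 0, "rz": 0, "hand": 0.074},
    {"x": 0.029, "y": 0.02, "z": 0, "rx": 0, "ry": 0, "rz": 0, "hand": 0.074},
    {"x": 0, "y": 0, "z": -0.03, "rx": 0, "ry": 0, "rz": 0, "hand": 0.074},
    {"x": 0, "y": 0, "z": -0.03, "rx": 0, "ry": 0, "rz": 0, "hand": 0.074},
    {"x": 0, "y": 0, "z": 0, "rx": 0, "ry": 0, "rz": 0, "hand": 0.074},
    {"x": 0, "y": 0, "z": 0, "rx": 0, "ry": 0, "rz": 0, "hand": 0.074}
  ]
}}

```text
time: 2.15
tool_pos: [0.5959, -0.2325, 0.1468]
ee_rot: [-1.569, -0.0, -1.808]
wrist_force: [-0.4, -0.3, 0.2]
width: 0.0738
```

Run:
```python
from h import *
s=snap('wrist','w1.png'); o=robot.get_obs(); print(o['time'],o['tool_pos'],o['ee_rot'],o['width'],o['wrist_force'])
P=pts(s); hsv=cv2.cvtColor(s['color'],cv2.COLOR_RGB2HSV)
m=(np.hypot(P[...,0]-.594,P[...,1]+.232)<.036)&(P[...,2]>.05)&(P[...,2]<.07)
q=P[m][:,:2].astype(np.float32); print(cv2.minEnclosingCircle(q),(q.min(0)+q.max(0))/2,P[m][:,2].mean())
```

```text
2.2 [ 0.59623558 -0.23269842  0.14750891] [-1.56784287e+00 -7.42640122e-04 -1.80821386e+00] 0.07405914280627895 [-0.44776669  0.50222916 -0.18139591]
((0.59507155418396, -0.23167918622493744), 0.023315774276852608) [ 0.59497523 -0.23165368] 0.06099538287007161
```

View pics/w1.png

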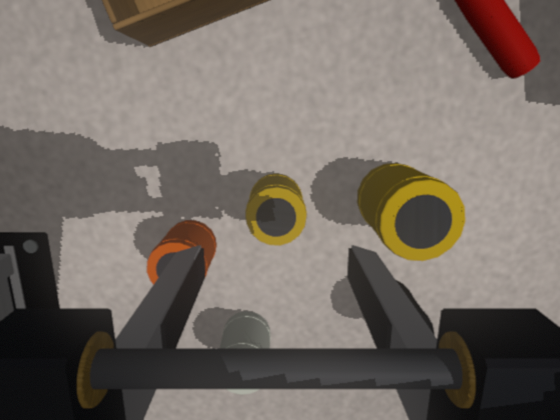

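The small yellow socket is between the fingers at pixel (276,217), and the wrist view agrees within 1 mm. I'll descend and grip.

{"method": "play_rows", "body": {
  "steps": [
    {"x": -0.001, "y": 0.001, "z": -0.03, "rx": 0, "ry": 0, "rz": 0, "hand": 0.074},
    {"x": 0, "y": 0, "z": -0.03, "rx": 0, "ry": 0, "rz": 0, "hand": 0.074},
    {"x": 0, "y": 0, "z": -0.03, "rx": 0, "ry": 0, "rz": 0, "hand": 0.074},
    {"x": 0, "y": 0, "z": -0.025, "rx": 0, "ry": 0, "rz": 0, "hand": 0.074},
    {"x": 0, "y": 0, "z": -0.012, "rx": 0, "ry": 0, "rz": 0, "hand": 0.074},
    {"x": 0, "y": 0, "z": 0, "rx": 0, "ry": 0, "rz": 0, "hand": 0.074}
  ]
}}

```text
time: 2.95
tool_pos: [0.5946, -0.2314, 0.0189]
ee_rot: [-1.571, -0.0, -1.808]
wrist_force: [-0.1, -0.3, 0.0]
width: 0.0742
```

{"method": "play_rows", "body": {
  "steps": [
    {"x": 0, "y": 0, "z": 0, "rx": 0, "ry": 0, "rz": 0, "hand": 0.04},
    {"x": 0, "y": 0, "z": 0, "rx": 0, "ry": 0, "rz": 0, "hand": 0.04},
    {"x": 0, "y": 0, "z": 0, "rx": 0, "ry": 0, "rz": 0, "hand": 0.04},
    {"x": 0, "y": 0, "z": 0, "rx": 0, "ry": 0, "rz": 0, "hand": 0.04},
    {"x": 0, "y": 0, "z": 0, "rx": 0, "ry": 0, "rz": 0, "hand": 0.04}
  ]
}}

```text
time: 3.58
tool_pos: [0.5949, -0.2315, 0.0194]
ee_rot: [-1.569, -0.001, -1.808]
wrist_force: [-0.7, -0.4, 3.4]
width: 0.0452
```

{"method": "play_rows", "body": {
  "steps": [
    {"x": 0, "y": 0, "z": 0.02, "rx": 0, "ry": 0, "rz": 0, "hand": 0.04},
    {"x": 0, "y": 0, "z": 0.035, "rx": 0, "ry": 0, "rz": 0, "hand": 0.04},
    {"x": 0, "y": 0, "z": 0.035, "rx": 0, "ry": 0, "rz": 0, "hand": 0.04},
    {"x": 0, "y": 0, "z": 0.03, "rx": 0, "ry": 0, "rz": 0, "hand": 0.04}
  ]
}}

```text
time: 4.08
tool_pos: [0.5947, -0.2312, 0.141]
ee_rot: [-1.569, -0.0, -1.808]
wrist_force: [0.5, -0.0, -1.0]
width: 0.0458
```

{"method": "play_rows", "body": {
  "steps": [
    {"x": -0.006, "y": 0.02, "z": 0, "rx": 0, "ry": 0, "rz": 0, "hand": 0.04},
    {"x": -0.012, "y": 0.04, "z": 0, "rx": 0, "ry": 0, "rz": 0, "hand": 0.04},
    {"x": -0.014, "y": 0.045, "z": 0, "rx": 0, "ry": 0, "rz": 0, "hand": 0.04},
    {"x": -0.014, "y": 0.045, "z": 0, "rx": 0, "ry": 0, "rz": 0, "hand": 0.04},
    {"x": -0.014, "y": 0.045, "z": 0, "rx": 0, "ry": 0, "rz": 0, "hand": 0.04},
    {"x": -0.014, "y": 0.045, "z": 0, "rx": 0, "ry": 0, "rz": 0, "hand": 0.04},
    {"x": -0.01, "y": 0.033, "z": 0, "rx": 0, "ry": 0, "rz": 0, "hand": 0.04},
    {"x": -0.0065, "y": 0.0185, "z": 0, "rx": 0, "ry": 0, "rz": 0, "hand": 0.04}
  ]
}}

```text
time: 5.08
tool_pos: [0.5017, 0.0626, 0.137]
ee_rot: [-1.574, -0.0, -1.806]
wrist_force: [-0.5, -0.0, -0.2]
width: 0.046
```

{"method": "play_rows", "body": {
  "steps": [
    {"x": 0, "y": 0, "z": 0, "rx": 0, "ry": 0, "rz": 0, "hand": 0.04},
    {"x": 0, "y": 0, "z": 0, "rx": 0, "ry": 0, "rz": 0, "hand": 0.04}
  ]
}}

```text
time: 5.32
tool_pos: [0.504, 0.0596, 0.1381]
ee_rot: [-1.571, -0.001, -1.809]
wrist_force: [0.3, -0.5, -0.2]
width: 0.0459
```

Run:
```python
from h import *
o=robot.get_obs(); print(o['time'],o['tool_pos'],o['ee_rot'],o['width'],o['wrist_force'])
for n in ('wrist','scene'):
    s=snap(n,n+'2.png'); P=pts(s); H,S,V=cv2.split(cv2.cvtColor(s['color'],cv2.COLOR_RGB2HSV))
    m=((H>3)&(H<17)&(S>150)&(V>70)&(P[...,1]>0)&(P[...,1]<.12)&(P[...,2]>.04)&(P[...,2]<.055)).astype(np.uint8)
    c,l,st,ce=cv2.connectedComponentsWithStats(m)
    for i in range(1,c):
        if st[i,4]>20:
            q=P[l==i]; q=q[q[:,2]>.043]; print(n,'pad',len(q),cv2.minAreaRect(q[:,:2].astype(np.float32)),q[:,2].mean())
    m=((H<4)|(H>175))&(S>130)&(V>60)&(P[...,2]>.1)&(P[...,1]>.1)
    if m.any(): print('knob',P[m].mean(0))
    q=P[(np.hypot(P[...,0]-o['tool_pos'][0],P[...,1]-o['tool_pos'][1])<.035)&(P[...,2]>.17)&(P[...,2]<.22)]
    if len(q): print('sock top',len(q),(q.min(0)+q.max(0))/2)
```

```text
5.325 [0.5039914  0.05957816 0.13812735] [-1.57108413e+00 -8.69161140e-04 -1.80867224e+00] 0.04592942991474396 [ 0.30895986 -0.46494071 -0.24494782]
wrist pad 630 ((0.5396512150764465, 0.052890241146087646), (0.04174065589904785, 0.0078746872022748), 76.10480499267578) 0.047074508554806486
knob [0.53943195 0.18913909 0.12951518]
sock top 14960 [0.50468633 0.05740651 0.19500188]
scene pad 73 ((0.4727212190628052, 0.06999176740646362), (0.04297994077205658, 0.011248087510466576), 73.30656433105469) 0.04536443075520053
scene pad 66 ((0.5411177277565002, 0.05349419638514519), (0.04274800792336464, 0.011611289344727993), 73.78422546386719) 0.04562323507397321
knob [0.54424473 0.19438708 0.12821332]
sock top 642 [0.5052124  0.05717855 0.19492217]
```

View pics/wrist2.png

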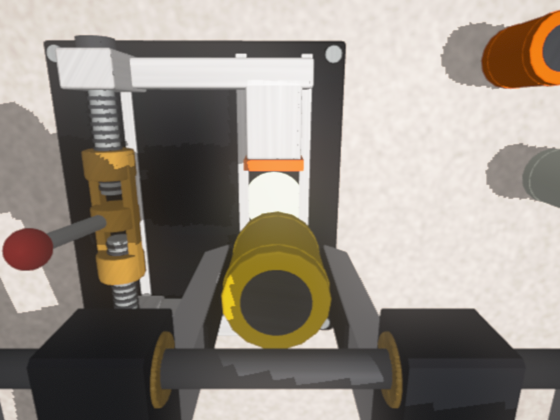

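View pics/scene2.png

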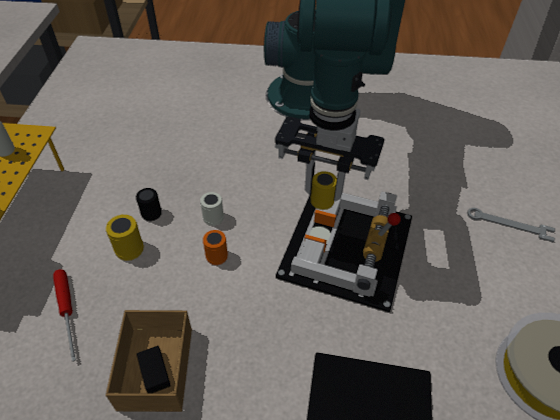

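The socket is held upright at wrist pixel (276,300), above the seat. I'll lower it.

{"method": "play_rows", "body": {
  "steps": [
    {"x": 0.001, "y": 0.001, "z": -0.02, "rx": 0, "ry": 0, "rz": 0, "hand": 0.04},
    {"x": 0, "y": 0, "z": -0.03, "rx": 0, "ry": 0, "rz": 0, "hand": 0.04},
    {"x": 0, "y": 0, "z": -0.025, "rx": 0, "ry": 0, "rz": 0, "hand": 0.04},
    {"x": 0, "y": 0, "z": -0.015, "rx": 0, "ry": 0, "rz": 0, "hand": 0.04},
    {"x": 0, "y": 0, "z": -0.008, "rx": 0, "ry": 0, "rz": 0, "hand": 0.04},
    {"x": 0, "y": 0, "z": -0.005, "rx": 0, "ry": 0, "rz": 0, "hand": 0.04},
    {"x": 0, "y": 0, "z": 0, "rx": 0, "ry": 0, "rz": 0, "hand": 0.04},
    {"x": 0, "y": 0, "z": 0, "rx": 0, "ry": 0, "rz": 0, "hand": 0.04}
  ]
}}

```text
time: 6.42
tool_pos: [0.5056, 0.0613, 0.0363]
ee_rot: [-1.569, 0.0, -1.808]
wrist_force: [0.9, 0.7, -0.9]
width: 0.0457
```

{"method": "play_rows", "body": {
  "steps": [
    {"x": 0, "y": 0, "z": -0.0015, "rx": 0, "ry": 0, "rz": 0, "hand": 0.04},
    {"x": 0, "y": 0, "z": -0.0015, "rx": 0, "ry": 0, "rz": 0, "hand": 0.04},
    {"x": 0, "y": 0, "z": 0, "rx": 0, "ry": 0, "rz": 0, "hand": 0.04}
  ]
}}

```text
time: 6.8
tool_pos: [0.5049, 0.0613, 0.0324]
ee_rot: [-1.571, -0.0, -1.808]
wrist_force: [-0.7, 0.3, -1.4]
width: 0.0455
```

{"method": "play_rows", "body": {
  "steps": [
    {"x": 0, "y": 0, "z": -0.001, "rx": 0, "ry": 0, "rz": 0, "hand": 0.04},
    {"x": 0, "y": 0, "z": 0, "rx": 0, "ry": 0, "rz": 0, "hand": 0.04}
  ]
}}

```text
time: 7.05
tool_pos: [0.5049, 0.0613, 0.0314]
ee_rot: [-1.571, -0.0, -1.808]
wrist_force: [0.0, -0.3, -0.6]
width: 0.0459
```

Run:
```python
from h import *
o=robot.get_obs(); print(o['time'],o['tool_pos'],o['wrist_force'])
s=snap('wrist','wrist3.png');P=pts(s); q=P[(np.hypot(P[...,0]-.505,P[...,1]-.061)<.022)&(P[...,2]>.06)&(P[...,2]<.09)]
print(np.median(q,0),(q.min(0)+q.max(0))/2)
```

```text
7.05 [0.50489672 0.06133346 0.03140708] [ 0.01036802 -0.28564937 -0.55373762]
[0.50631235 0.06051237 0.07352335] [0.50502254 0.06101869 0.07491387]
```

View pics/wrist3.png

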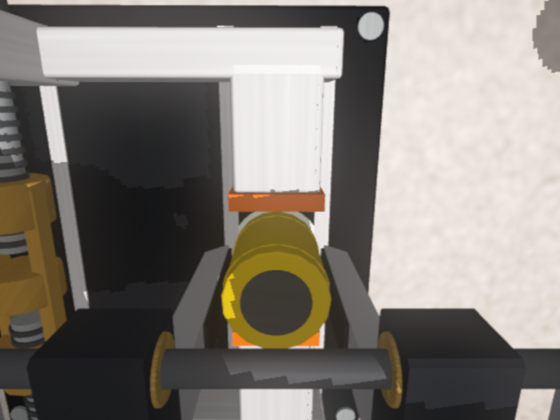

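The socket sits between the pads, at wrist pixel (276,300). It is still about 1 mm up, with no contact force.

{"method": "play_rows", "body": {
  "steps": [
    {"x": 0, "y": 0, "z": -0.001, "rx": 0, "ry": 0, "rz": 0, "hand": 0.04},
    {"x": 0, "y": 0, "z": 0, "rx": 0, "ry": 0, "rz": 0, "hand": 0.04}
  ]
}}

```text
time: 7.35
tool_pos: [0.5051, 0.0614, 0.0314]
ee_rot: [-1.57, -0.0, -1.808]
wrist_force: [-3.1, 0.6, 4.6]
width: 0.0456
```

{"method": "play_rows", "body": {
  "steps": [
    {"x": 0, "y": 0, "z": -0.0005, "rx": 0, "ry": 0, "rz": 0, "hand": 0.04},
    {"x": 0, "y": 0, "z": 0, "rx": 0, "ry": 0, "rz": 0, "hand": 0.04}
  ]
}}

```text
time: 7.6
tool_pos: [0.5051, 0.0613, 0.0313]
ee_rot: [-1.57, -0.0, -1.808]
wrist_force: [-3.1, 0.5, 8.3]
width: 0.0456
```

The socket touches the plate. I'll open modestly, since the +/-50 mm bare zone allows it, and rise straight up.

{"method": "play_rows", "body": {
  "steps": [
    {"x": 0, "y": 0, "z": 0, "rx": 0, "ry": 0, "rz": 0, "hand": 0.05},
    {"x": 0, "y": 0, "z": 0, "rx": 0, "ry": 0, "rz": 0, "hand": 0.058},
    {"x": 0, "y": 0, "z": 0.001, "rx": 0, "ry": 0, "rz": 0, "hand": 0.066},
    {"x": 0, "y": 0, "z": 0, "rx": 0, "ry": 0, "rz": 0, "hand": 0.066},
    {"x": 0, "y": 0, "z": 0.02, "rx": 0, "ry": 0, "rz": 0, "hand": 0.066},
    {"x": 0, "y": 0, "z": 0.035, "rx": 0, "ry": 0, "rz": 0, "hand": 0.066},
    {"x": 0, "y": 0, "z": 0.05, "rx": 0, "ry": 0, "rz": 0, "hand": 0.066},
    {"x": 0, "y": 0, "z": 0.05, "rx": 0, "ry": 0, "rz": 0, "hand": 0.066}
  ]
}}

```text
time: 8.6
tool_pos: [0.5047, 0.0613, 0.1871]
ee_rot: [-1.571, -0.0, -1.808]
wrist_force: [0.6, 0.7, 0.1]
width: 0.0664
```

Run:
```python
from h import *
o=robot.get_obs(); print(o['time'],o['tool_pos'],o['wrist_force'],o['joint_positions'])
for n in ('wrist','scene'):
    s=snap(n,n+'4.png');P=pts(s); q=P[(np.hypot(P[...,0]-.505,P[...,1]-.061)<.032)&(P[...,2]>.065)&(P[...,2]<.09)]
    print(n,cv2.minEnclosingCircle(q[:,:2].astype(np.float32)),(q.min(0)+q.max(0))/2,np.median(q[:,2]))
    H,S,V=cv2.split(cv2.cvtColor(s['color'],cv2.COLOR_RGB2HSV))
    m=((H<4)|(H>175))&(S>130)&(V>60)&(P[...,2]>.1)&(P[...,1]>.1)
    if m.any(): print('knob',P[m].mean(0),P[m].min(0),P[m].max(0))
```

```text
8.6 [0.50466162 0.06130133 0.18709654] [0.55052845 0.6737619  0.08212973] [ 9.38360943e-03 -8.17164920e-04  1.49839523e+00 -1.05366282e-04
  1.64471579e+00  1.81741023e+00]
wrist ((0.5052579045295715, 0.061763253062963486), 0.023315075784921646) [0.5053152  0.06174924 0.07049813] 0.07332824043991268
knob [0.53927639 0.18981435 0.13011072] [0.52771308 0.18114803 0.11921039] [0.54937567 0.20112558 0.13666972]
scene ((0.505939781665802, 0.061978016048669815), 0.025321602821350098) [0.50587726 0.06195791 0.07007099] 0.07142439893909469
knob [0.54391408 0.19456737 0.12846173] [0.53476019 0.18556829 0.12013163] [0.55199659 0.20461536 0.13431545]
```

View pics/wrist4.png

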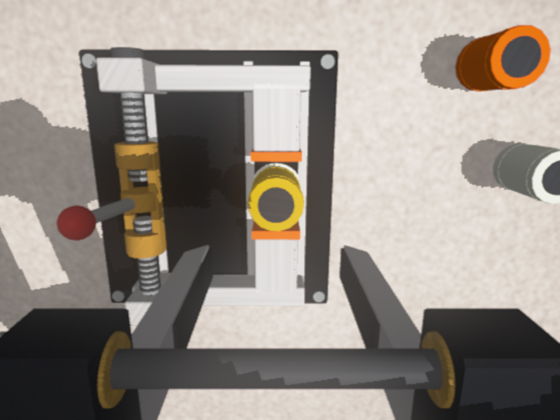

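The socket stands upright between the pads, at wrist pixel (276,205), and is free of the gripper. Next I triangulate the knob across the three views.

```bash
cat > knob.py <<'E'
from h import *
def knob(names=('top','scene','wrist'),save=None):
    A=np.zeros((3,3));b=np.zeros(3);L=[]
    for n in names:
        s=snap(n,save and save+n+'.png');P=pts(s);H,S,V=cv2.split(cv2.cvtColor(s['color'],cv2.COLOR_RGB2HSV))
        m=((H<5)|(H>174))&(S>130)&(V>50)&(P[...,2]>.07)&(P[...,2]<.16)&(P[...,1]>.05)&(P[...,1]<.25)&(P[...,0]>.45)&(P[...,0]<.6)
        c,l,st,ce=cv2.connectedComponentsWithStats(m.astype(np.uint8))
        if c<2: print(n,'none'); continue
        i=1+st[1:,4].argmax(); v,u=np.nonzero(l==i)
        (uc,vc),r=cv2.minEnclosingCircle(np.c_[u,v].astype(np.float32))
        p1=ray(s,uc,vc,.1);p2=ray(s,uc,vc,.13);d=(p2-p1)/np.linalg.norm(p2-p1)
        L.append((n,p1,d)); M=np.eye(3)-np.outer(d,d);A+=M;b+=M@p1
        print(n,'px',uc,vc,r,'at z.118',ray(s,uc,vc,.118).round(4))
    k=np.linalg.solve(A,b);print('knob',k.round(4))
    for n,p,d in L: print(n,'resid',((np.eye(3)-np.outer(d,d))@(k-p)).round(4))
    y=np.array([.233,.972]); x=np.array([.972,-.233]); r=k[:2]-np.array([.505,.061])
    print('clamp x',r@x,'y',r@y,'z',k[2],'lean to seat',np.arctan2(.115-r@y,k[2]-.055),'rad',np.hypot(.115-r@y,k[2]-.055))
    return k
E
python3 - <<'E'
from knob import *
knob()
E
```

```text
top none
scene px 393.5 218.5 6.041623115539551 at z.118 [0.5345 0.1959 0.118 ]
wrist px 76.88888549804688 224.5 18.44629669189453 at z.118 [0.5367 0.1974 0.118 ]
knob [0.5373 0.1952 0.1213]
scene resid [-0.      0.0001  0.    ]
wrist resid [ 0.     -0.0001 -0.    ]
clamp x 0.00015362996195027485 y 0.13799146372526355 z 0.12133372642246805 lean to seat -0.3336452738745985 rad 0.07020520397606536
```

The knob is at about (0.537, 0.1955, 0.121), and its radius of 70.2 mm from the axis fits. I'll grip the ball between the fingers across the clamp's x and carry it along its arc. That pushes tangentially, without bearing down.

{"method": "play_rows", "body": {
  "steps": [
    {"x": 0.004, "y": 0.0168, "z": 0, "rx": 0, "ry": 0, "rz": 0.18, "hand": 0.07},
    {"x": 0.004, "y": 0.0168, "z": 0, "rx": 0, "ry": 0, "rz": 0.18, "hand": 0.07},
    {"x": 0.004, "y": 0.0168, "z": 0, "rx": 0, "ry": 0, "rz": 0.18, "hand": 0.07},
    {"x": 0.004, "y": 0.0168, "z": 0, "rx": 0, "ry": 0, "rz": 0.18, "hand": 0.07},
    {"x": 0.004, "y": 0.0168, "z": 0, "rx": 0, "ry": 0, "rz": 0.18, "hand": 0.07},
    {"x": 0.004, "y": 0.0168, "z": 0, "rx": 0, "ry": 0, "rz": 0.18, "hand": 0.07},
    {"x": 0.004, "y": 0.0168, "z": 0, "rx": 0, "ry": 0, "rz": 0.18, "hand": 0.07},
    {"x": 0.004, "y": 0.0166, "z": 0, "rx": 0, "ry": 0, "rz": 0.18, "hand": 0.07}
  ]
}}

```text
time: 9.85
tool_pos: [0.5358, 0.1958, 0.1829]
ee_rot: [-1.574, 0.004, -0.362]
wrist_force: [-1.0, -0.3, 0.3]
width: 0.07
```

{"method": "play_rows", "body": {
  "steps": [
    {"x": 0, "y": 0, "z": 0, "rx": 0, "ry": 0, "rz": 0.131, "hand": 0.06},
    {"x": 0, "y": 0, "z": 0, "rx": 0, "ry": 0, "rz": 0, "hand": 0.06},
    {"x": 0, "y": 0, "z": 0, "rx": 0, "ry": 0, "rz": 0, "hand": 0.06}
  ]
}}

```text
time: 10.22
tool_pos: [0.5364, 0.1952, 0.1845]
ee_rot: [-1.572, 0.002, -0.239]
wrist_force: [-0.3, 0.2, -0.3]
width: 0.06
```

Run:
```python
from knob import *
o=robot.get_obs(); print(o['time'],o['tool_pos'],o['ee_rot'],o['width'],o['joint_positions'])
knob(('wrist','scene'),'k5')
```

```text
10.225 [0.53636903 0.19521186 0.18453549] [-1.57205637  0.00215991 -0.23908076] 0.06003309740529892 [ 2.49784807e-01  1.40319937e-01  1.35359986e+00 -9.84156091e-05
  1.65017152e+00  4.88856529e-01]
wrist px 277.75 226.25 17.5535888671875 at z.118 [0.537  0.1925 0.118 ]
scene px 393.3235168457031 218.3235321044922 6.275914669036865 at z.118 [0.5341 0.1956 0.118 ]
knob [0.5376 0.1943 0.1224]
wrist resid [ 0.0002  0.0003 -0.0001]
scene resid [-0.0002 -0.0003  0.0001]
clamp x 0.0006257094777025073 y 0.13715103765698244 z 0.12238962574546285 lean to seat -0.3175756806055701 rad 0.07093680375795489
```

View pics/k5wrist.png

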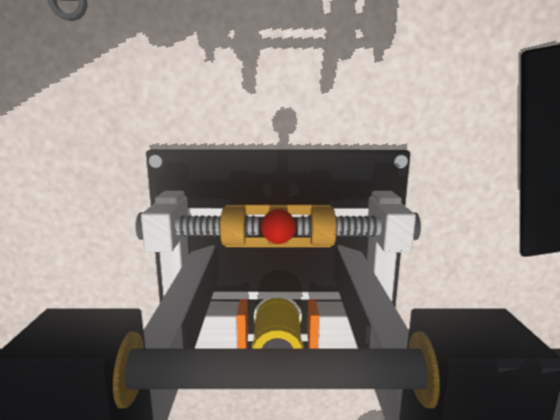

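The knob at (278,226) is centred between the fingers. I'll descend and close on it.

{"method": "play_rows", "body": {
  "steps": [
    {"x": 0.001, "y": -0.0005, "z": -0.025, "rx": 0, "ry": 0, "rz": 0, "hand": 0.06},
    {"x": 0, "y": 0, "z": -0.03, "rx": 0, "ry": 0, "rz": 0, "hand": 0.06},
    {"x": 0, "y": 0, "z": -0.018, "rx": 0, "ry": 0, "rz": 0, "hand": 0.045},
    {"x": 0, "y": 0, "z": -0.008, "rx": 0, "ry": 0, "rz": 0, "hand": 0.035},
    {"x": 0, "y": 0, "z": 0, "rx": 0, "ry": 0, "rz": 0, "hand": 0.03},
    {"x": 0, "y": 0, "z": 0, "rx": 0, "ry": 0, "rz": 0, "hand": 0.02},
    {"x": 0, "y": 0, "z": 0, "rx": 0, "ry": 0, "rz": 0, "hand": 0.02},
    {"x": 0, "y": 0, "z": 0, "rx": 0, "ry": 0, "rz": 0, "hand": 0.02}
  ]
}}

```text
time: 11.32
tool_pos: [0.5379, 0.1954, 0.1062]
ee_rot: [-1.57, -0.0, -0.237]
wrist_force: [-3.6, 1.1, 4.2]
width: 0.0224
```

Run:
```python
from h import *
o=robot.get_obs(); print(o['time'],o['tool_pos'],o['wrist_force'],o['width'])
# arc increments in world for lean from -0.33 to 1.05
th=np.r_[np.arange(-.33,1.05,.115),1.05]
Y=-70*np.sin(th);Z=70*np.cos(th)
for a,dy,dz in zip(th[1:],np.diff(Y),np.diff(Z)): print(round(a,3),'x %.4f y %.4f z %.4f'%(dy*.233e-3,dy*.972e-3,dz*1e-3))
```

```text
11.325 [0.53791232 0.19544622 0.10615444] [-3.56784615  1.07592827  4.24933527] 0.02238385525501609
-0.215 x -0.0018 y -0.0075 z 0.0022
-0.1 x -0.0019 y -0.0077 z 0.0013
0.015 x -0.0019 y -0.0078 z 0.0003
0.13 x -0.0019 y -0.0078 z -0.0006
0.245 x -0.0018 y -0.0077 z -0.0015
0.36 x -0.0018 y -0.0075 z -0.0024
0.475 x -0.0017 y -0.0071 z -0.0033
0.59 x -0.0016 y -0.0067 z -0.0041
0.705 x -0.0015 y -0.0062 z -0.0049
0.82 x -0.0014 y -0.0057 z -0.0056
0.935 x -0.0012 y -0.0050 z -0.0062
1.05 x -0.0010 y -0.0043 z -0.0067
```

The knob is held, with the opening at 22.4 mm. I'll carry it along the arc.

{"method": "play_rows", "body": {
  "steps": [
    {"x": -0.0018, "y": -0.0075, "z": 0.0022, "rx": 0, "ry": 0, "rz": 0, "hand": 0.02},
    {"x": -0.0019, "y": -0.0077, "z": 0.0013, "rx": 0, "ry": 0, "rz": 0, "hand": 0.02},
    {"x": -0.0019, "y": -0.0078, "z": 0.0003, "rx": 0, "ry": 0, "rz": 0, "hand": 0.02},
    {"x": 0, "y": 0, "z": 0, "rx": 0, "ry": 0, "rz": 0, "hand": 0.02}
  ]
}}

```text
time: 11.82
tool_pos: [0.5319, 0.1709, 0.1093]
ee_rot: [-1.572, 0.0, -0.238]
wrist_force: [-3.5, 0.9, 4.4]
width: 0.0224
```

Run:
```python
from h import *
for n in ('wrist','scene'): snap(n,n+'6.png')
a=cv2.imread('pics/scene6.png')[150:320,240:440]; cv2.imwrite('pics/scene6c.png',cv2.resize(a,None,fx=3,fy=3))
```

```text
(no output)
```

View pics/wrist6.png

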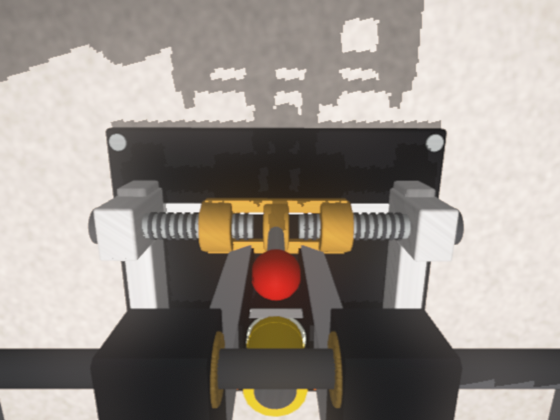

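View pics/scene6c.png

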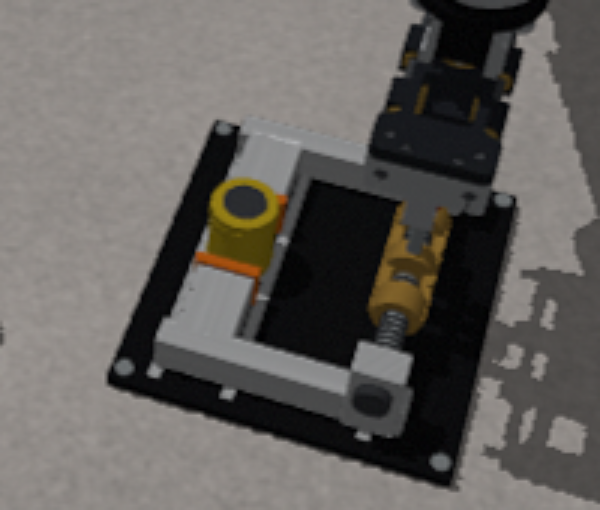

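The knob at (277,275) stays between the fingers and follows. I'll continue.

{"method": "play_rows", "body": {
  "steps": [
    {"x": -0.0019, "y": -0.0078, "z": -0.0006, "rx": 0, "ry": 0, "rz": 0, "hand": 0.02},
    {"x": -0.0018, "y": -0.0077, "z": -0.0015, "rx": 0, "ry": 0, "rz": 0, "hand": 0.02},
    {"x": -0.0018, "y": -0.0075, "z": -0.0024, "rx": 0, "ry": 0, "rz": 0, "hand": 0.02},
    {"x": -0.0017, "y": -0.0071, "z": -0.0033, "rx": 0, "ry": 0, "rz": 0, "hand": 0.02},
    {"x": 0, "y": 0, "z": 0, "rx": 0, "ry": 0, "rz": 0, "hand": 0.02}
  ]
}}

```text
time: 12.55
tool_pos: [0.5245, 0.1404, 0.1012]
ee_rot: [-1.574, 0.001, -0.238]
wrist_force: [-5.9, -1.0, 4.6]
width: 0.0223
```

{"method": "play_rows", "body": {
  "steps": [
    {"x": -0.0016, "y": -0.0067, "z": -0.0041, "rx": 0, "ry": 0, "rz": 0, "hand": 0.02},
    {"x": -0.0015, "y": -0.0062, "z": -0.0049, "rx": 0, "ry": 0, "rz": 0, "hand": 0.02},
    {"x": -0.0014, "y": -0.0057, "z": -0.0056, "rx": 0, "ry": 0, "rz": 0, "hand": 0.02},
    {"x": 0, "y": 0, "z": 0, "rx": 0, "ry": 0, "rz": 0, "hand": 0.02}
  ]
}}

```text
time: 13.05
tool_pos: [0.5197, 0.121, 0.0858]
ee_rot: [-1.576, 0.001, -0.238]
wrist_force: [-4.6, -3.3, 4.0]
width: 0.0226
```

{"method": "play_rows", "body": {
  "steps": [
    {"x": -0.0012, "y": -0.005, "z": -0.0062, "rx": 0, "ry": 0, "rz": 0, "hand": 0.02},
    {"x": 0, "y": 0, "z": 0, "rx": 0, "ry": 0, "rz": 0, "hand": 0.02}
  ]
}}

```text
time: 13.3
tool_pos: [0.5186, 0.1163, 0.0795]
ee_rot: [-1.575, 0.001, -0.238]
wrist_force: [-4.3, -2.7, 2.8]
width: 0.0225
```

{"method": "play_rows", "body": {
  "steps": [
    {"x": -0.0005, "y": -0.0021, "z": -0.0033, "rx": 0, "ry": 0, "rz": 0, "hand": 0.02},
    {"x": 0, "y": 0, "z": 0, "rx": 0, "ry": 0, "rz": 0, "hand": 0.02}
  ]
}}

```text
time: 13.55
tool_pos: [0.518, 0.1144, 0.0764]
ee_rot: [-1.575, 0.002, -0.238]
wrist_force: [-4.7, -2.1, 4.5]
width: 0.0223
```

Run:
```python
from h import *
o=robot.get_obs(); print(o['time'],o['tool_pos'],o['wrist_force'],o['width'])
for n in ('wrist','scene'):
    s=snap(n,n+'7.png');P=pts(s)
    H,S,V=cv2.split(cv2.cvtColor(s['color'],cv2.COLOR_RGB2HSV))
    m=((H<5)|(H>174))&(S>130)&(V>50)&(P[...,2]>.07)&(P[...,1]>.05)&(P[...,1]<.25)&(P[...,0]>.45)&(P[...,0]<.6)
    if m.any(): print(n,'knob surf',P[m].min(0),P[m].max(0))
a=cv2.imread('pics/scene7.png')[150:320,240:440]; cv2.imwrite('pics/scene7c.png',cv2.resize(a,None,fx=3,fy=3))
```

```text
13.55 [0.51804213 0.11435373 0.07643891] [-4.66340031 -2.1395511   4.45014922] 0.022339383063198607
wrist knob surf [0.50607141 0.10809001 0.08328921] [0.53758067 0.19166879 0.25639638]
```

View pics/wrist7.png

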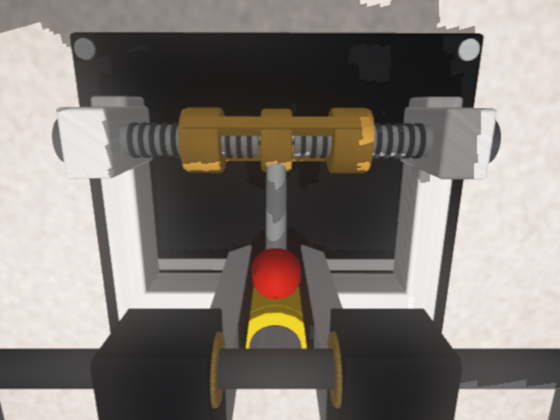

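View pics/scene7c.png

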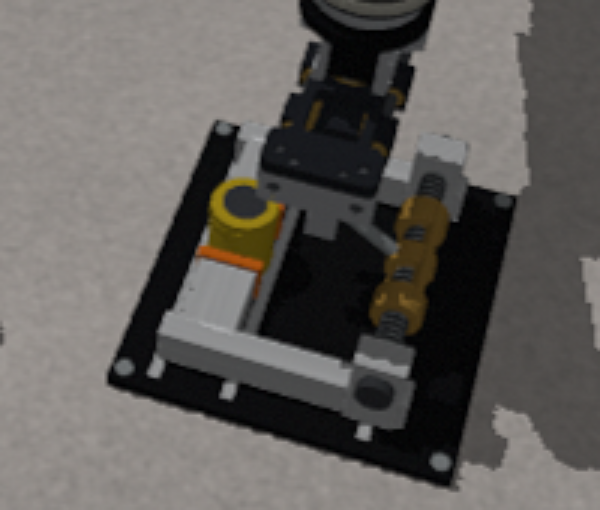

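The knob at (276,272) has nearly reached the stop. I'll press on in small tangential steps until the force rises.

{"method": "play_rows", "body": {
  "steps": [
    {"x": -0.0003, "y": -0.0012, "z": -0.002, "rx": 0, "ry": 0, "rz": 0, "hand": 0.02},
    {"x": 0, "y": 0, "z": 0, "rx": 0, "ry": 0, "rz": 0, "hand": 0.02}
  ]
}}

```text
time: 13.9
tool_pos: [0.5178, 0.1133, 0.0746]
ee_rot: [-1.575, 0.001, -0.238]
wrist_force: [-5.2, -2.5, 5.1]
width: 0.0227
```

{"method": "play_rows", "body": {
  "steps": [
    {"x": -0.0003, "y": -0.0012, "z": -0.002, "rx": 0, "ry": 0, "rz": 0, "hand": 0.02},
    {"x": 0, "y": 0, "z": 0, "rx": 0, "ry": 0, "rz": 0, "hand": 0.02}
  ]
}}

```text
time: 14.15
tool_pos: [0.5176, 0.1122, 0.0725]
ee_rot: [-1.575, 0.001, -0.238]
wrist_force: [-4.7, -1.7, 3.9]
width: 0.0223
```

{"method": "play_rows", "body": {
  "steps": [
    {"x": -0.0002, "y": -0.001, "z": -0.002, "rx": 0, "ry": 0, "rz": 0, "hand": 0.02},
    {"x": 0, "y": 0, "z": 0, "rx": 0, "ry": 0, "rz": 0, "hand": 0.02}
  ]
}}

```text
time: 14.4
tool_pos: [0.5174, 0.1115, 0.071]
ee_rot: [-1.574, 0.001, -0.237]
wrist_force: [-5.3, -1.7, 5.5]
width: 0.0224
```

{"method": "play_rows", "body": {
  "steps": [
    {"x": -0.0002, "y": -0.001, "z": -0.002, "rx": 0, "ry": 0, "rz": 0, "hand": 0.02},
    {"x": 0, "y": 0, "z": 0, "rx": 0, "ry": 0, "rz": 0, "hand": 0.02}
  ]
}}

```text
time: 14.65
tool_pos: [0.5175, 0.1114, 0.0708]
ee_rot: [-1.572, 0.001, -0.237]
wrist_force: [-8.0, 0.5, 12.2]
width: 0.0225
```

{"method": "play_rows", "body": {
  "steps": [
    {"x": -0.0002, "y": -0.001, "z": -0.002, "rx": 0, "ry": 0, "rz": 0, "hand": 0.02},
    {"x": 0, "y": 0, "z": 0, "rx": 0, "ry": 0, "rz": 0, "hand": 0.02}
  ]
}}

```text
time: 14.9
tool_pos: [0.5176, 0.1114, 0.0707]
ee_rot: [-1.57, -0.0, -0.237]
wrist_force: [-10.2, 1.9, 19.1]
width: 0.0223
```

Run:
```python
from h import *
o=robot.get_obs(); print(o['time'],o['tool_pos'],o['wrist_force'],o['width'])
for n in ('wrist','scene'): snap(n,n+'8.png')
a=cv2.imread('pics/scene8.png')[150:320,240:440]; cv2.imwrite('pics/scene8c.png',cv2.resize(a,None,fx=3,fy=3))
```

```text
14.9 [0.51755253 0.11138901 0.07068153] [-10.16106396   1.85412345  19.13406307] 0.02227554477868037
```

View pics/wrist8.png

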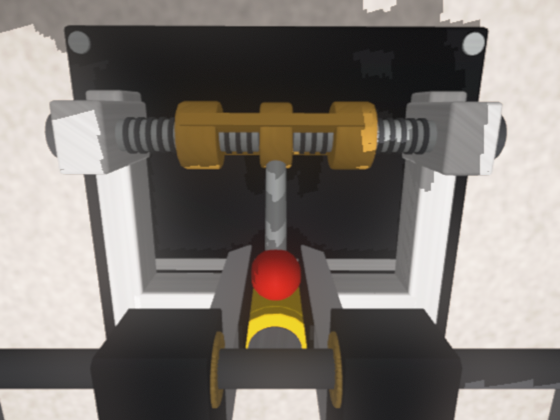

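View pics/scene8c.png

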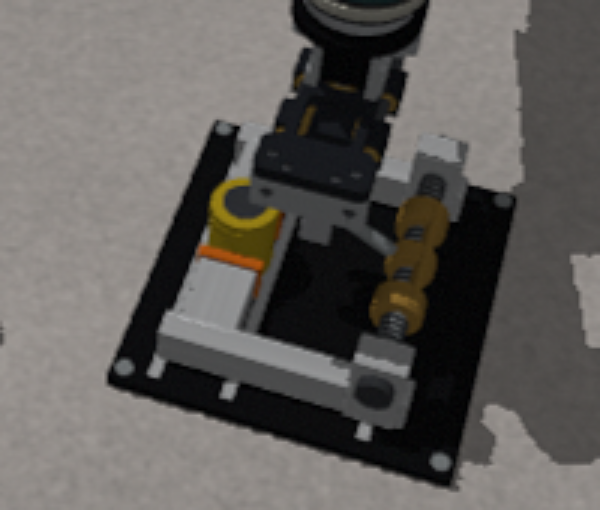

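Progress stopped at the expected place and the force climbed to 19 N, so this is the stop. I'll open the fingers, which keeps the bar there, and rise straight up.

{"method": "play_rows", "body": {
  "steps": [
    {"x": 0, "y": 0, "z": 0.002, "rx": 0, "ry": 0, "rz": 0, "hand": 0.025},
    {"x": 0, "y": 0, "z": 0, "rx": 0, "ry": 0, "rz": 0, "hand": 0.04},
    {"x": 0, "y": 0, "z": 0, "rx": 0, "ry": 0, "rz": 0, "hand": 0.05},
    {"x": 0, "y": 0, "z": 0, "rx": 0, "ry": 0, "rz": 0, "hand": 0.05},
    {"x": 0, "y": 0, "z": 0.02, "rx": 0, "ry": 0, "rz": 0, "hand": 0.05},
    {"x": 0, "y": 0, "z": 0.04, "rx": 0, "ry": 0, "rz": 0, "hand": 0.05},
    {"x": 0, "y": 0, "z": 0.05, "rx": 0, "ry": 0, "rz": 0, "hand": 0.05},
    {"x": 0, "y": 0, "z": 0.05, "rx": 0, "ry": 0, "rz": 0, "hand": 0.05}
  ]
}}

```text
time: 16.0
tool_pos: [0.5177, 0.1106, 0.2298]
ee_rot: [-1.571, 0.0, -0.237]
wrist_force: [0.8, 0.2, 1.1]
width: 0.0501
```

{"method": "play_rows", "body": {
  "steps": [
    {"x": -0.02, "y": -0.03, "z": 0.03, "rx": 0, "ry": 0, "rz": 0, "hand": 0.05},
    {"x": -0.03, "y": -0.05, "z": 0, "rx": 0, "ry": 0, "rz": 0, "hand": 0.05},
    {"x": -0.03, "y": -0.05, "z": 0, "rx": 0, "ry": 0, "rz": 0, "hand": 0.05},
    {"x": -0.03, "y": -0.05, "z": 0, "rx": 0, "ry": 0, "rz": 0, "hand": 0.05},
    {"x": 0, "y": -0.05, "z": 0, "rx": 0, "ry": 0, "rz": 0, "hand": 0.05},
    {"x": 0, "y": 0, "z": 0, "rx": 0, "ry": 0, "rz": 0, "hand": 0.05}
  ]
}}

```text
time: 16.75
tool_pos: [0.4072, -0.122, 0.2585]
ee_rot: [-1.572, 0.0, -0.243]
wrist_force: [-0.6, 1.1, -0.7]
width: 0.0501
```

Run:
```python
from knob import *
knob(('top','scene'),'k9')
for n in ('top','scene'):
    s=snap(n);P=pts(s);H,S,V=cv2.split(cv2.cvtColor(s['color'],cv2.COLOR_RGB2HSV))
    m=((H>3)&(H<17)&(S>150)&(V>70)&(P[...,1]>0)&(P[...,1]<.12)&(P[...,2]>.04)&(P[...,2]<.055)).astype(np.uint8)
    c,l,st,ce=cv2.connectedComponentsWithStats(m)
    for i in range(1,c):
        if st[i,4]>20: q=P[l==i]; print(n,'pad',len(q),cv2.minAreaRect(q[:,:2].astype(np.float32)))
    q=P[(np.hypot(P[...,0]-.505,P[...,1]-.061)<.03)&(P[...,2]>.064)&(P[...,2]<.08)]
    if len(q): print(n,'sock',cv2.minEnclosingCircle(q[:,:2].astype(np.float32)),np.median(q[:,2]))
for n,r in (('top',(150,310,120,280)),('scene',(150,310,260,430))):
    a=cv2.imread(f'pics/k9{n}.png')[r[0]:r[1],r[2]:r[3]]; cv2.imwrite(f'pics/k9{n}c.png',cv2.resize(a,None,fx=3.5,fy=3.5))
print(robot.get_obs()['time'],robot.get_obs()['wrist_force'])
```

```text
top px 199.5 225.25 5.273855686187744 at z.118 [0.5139 0.1093 0.118 ]
scene px 349.0 218.5 5.590270042419434 at z.118 [0.5434 0.1127 0.118 ]
knob [0.5178 0.1147 0.0882]
top resid [-0.      0.0013  0.0002]
scene resid [ 0.     -0.0013 -0.0002]
clamp x -8.802214838179737e-05 y 0.05521516765657305 z 0.08823208804560817 lean to seat 1.0634640463506277 rad 0.0684002767114485
top pad 59 ((0.5308076739311218, 0.05329369753599167), (0.04341236129403114, 0.007564903702586889), 76.26010131835938)
top pad 68 ((0.47809532284736633, 0.06626483052968979), (0.043790336698293686, 0.00800107792019844), 76.0404281616211)
top sock ((0.5039125680923462, 0.06014350801706314), 0.02338627725839615) 0.07302831517658215
scene pad 80 ((0.532332718372345, 0.0560997873544693), (0.04333827272057533, 0.011819761246442795), 73.02897644042969)
scene sock ((0.506843090057373, 0.06257070600986481), 0.024358300492167473) 0.07112716078251191
16.95 [ 0.26187474  0.68347046 -0.72389599]
```

View pics/k9topc.png

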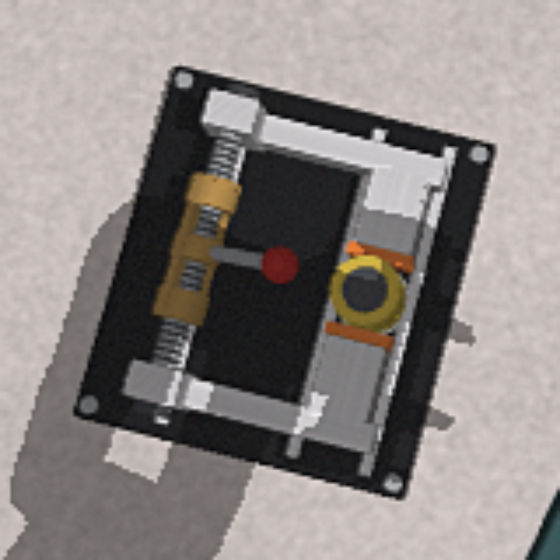

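View pics/k9scenec.png

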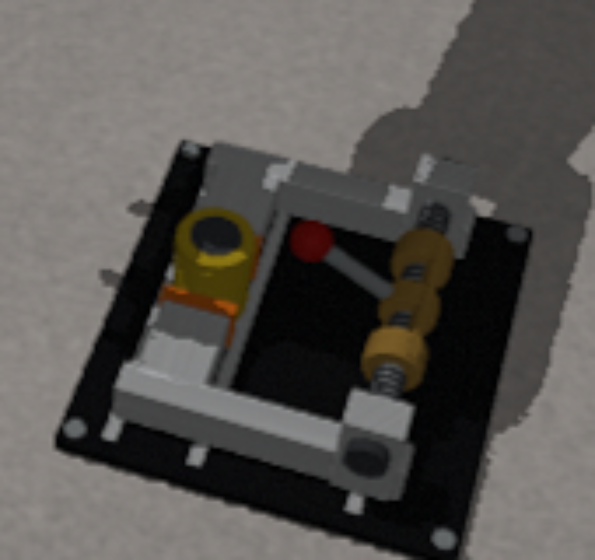

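The crops show the knob at crop pixel (280,265), leaning towards the seat at about 1.06 rad, which is the stop. The pads are drawn against the socket at (368,290), about 46 mm apart. The socket is upright with its top at z of about 0.073, and the arm is clear. I'll hand it in.

Run:
```python
from bench import workorder
workorder.close_job()
```

```text
the job is handed in; nothing more can be done
```

The job is handed in, at about 17 s of the 51 s allowed. I stood the small yellow socket upright on the white mark and let go of it. Then I gripped the red knob, carried it along its arc to the stop, released it and moved the arm clear.

- **Bar at the stop:** the hand stopped moving and the force rose to about 19 N in z (about 22 N in all). The bar then measured about 1.06 rad towards the seat, where 1.05 is the stop.
- **Socket held:** the pad faces measured about 46 mm apart, which is the socket's diameter. The socket was still upright, about 1 mm from the seat centre, with its top at z of about 0.073 m.
- **Forces:** nothing I read came near the limits.
- **Checks that disagreed:** the scene camera differed from the top and wrist views by 2–3 mm, about its stated calibration error. The bar's measured starting lean was about 0.33 rad, not the stated 0.45. My first move calls were refused for missing keys, and nothing moved.

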